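# Find the balanced scale beam on the knife edge

## Robot

A 6-joint arm with a two-finger parallel gripper is mounted at the origin on the work surface. World frame = base frame: x ahead of the robot, y to its left, z up, the work surface at z = 0. Lengths are in m, angles in rad, forces in N, time in s.
With the tool pointing down it reaches from about 0.25 to 0.8 m from the base axis. Payload 3.9 kg.
Tool frame: the origin (TCP) lies at the very end of the fingers, on their centre line; the grasp point (between the pads) lies 19 mm behind it; z points along the fingers, y is the line along which they close (so a half turn about z gives the same grasp; the last joint's range is limited). The gripper opens to 85 mm and grips with 20 to 120 N. Pads are 22 mm wide; open, the fingers measure 114 mm over their backs; the gripper's body (76 mm by 85 mm) begins 54 mm behind the grasp point. The pads swing forward as they close: fully open they stand 13 mm farther back than shut.
Start: joints at [-1.209, 0.26, -0.138, 1.173, 0, 1.571], TCP at [0.186, -0.491, 0.231] pointing down, gripper open.
Joint ranges: [-2.78, 2.78], [-0.83, 1.72], [-1.28, 1.37], [-1.9, 2.12], [-1.57, 1.48], [-3.14, 3.14]. Speed limits (rad/s): [2.57, 2.57, 3.14, 3.14, 3.14, 3.14].

## Interface

Orientations are given as a unit quaternion [w, x, y, z].
In Python, from plant import env gives the robot as it stands.
- The arm moves only by the tool send_rows, never from a script. Its argument "plan" is a list that holds one entry, the list of rows, each a list of 6 numbers: the shift along the tool's x, y, z in units of 30 mm (1.0 is 30 mm), then the turn, a rotation vector about the tool's x, y, z in units of 10 degrees (1.0 is 10 degrees). In form: [[[dx, dy, dz, rx, ry, rz], ...]]. A call has exactly 10 rows; each row is the pose to reach, as a shift and turn from the pose commanded when the call began, along the tool's axes at that moment; what a row does not reach only later rows make up. A row lasts 1/8 s, in which the tool goes at most 62.5 mm and 10.7 degrees, less where a joint would pass 70% of its speed; a pose out of reach is approached as far as the arm can. A call with a gripper value outside its range is refused whole. "grip" is the closure in counts, from 0 (fully open) to 255 (shut), set as the call begins (left out, the last holds). The fingers move at their own pace and stop on an object; the grip force is fixed at half the most. Time passes only in rows, so rows that repeat a pose let the fingers close, or fill a call up. It gives the time, the measured TCP pose, the force, the opening and the grip force at its end, in the units of the state.
- env.get_state(): the state, without advancing time (a new reading comes with each control period).
- env.camera(name): name is "side" or "top" or "wrist"; returns the picture (384x512x3 uint8, red, green, blue); there is no depth.
- env.camera_info(name): a dict with "fx", "fy", "cx", "cy" (pixels), "rvec" (rotation vector, rad) and "tvec" (3), from world to camera coordinates, as OpenCV has them. Camera axes: x right, y down, z forward; pixel columns grow to the right and rows downward; lengths in m; the calibration is good to about 2 mm. A picture is of the moment at which its call begins: read the wrist's pose just before it. camera_info takes no time and is no camera call; for the wrist camera it gives the pose at the moment of the call.
- env.close_job(): hands the job in; it is judged then, once.
The state is a dict: "time_s": time; "qpos": joint angles; "joint_vel": joint speeds; "effort": joint torques, N m; "tcp_pos": TCP position; "orientation": TCP orientation; "force": force on the tool from outside, world axes, zero at the start; "wrist_torque": the same for the moment, N m; "opening": finger opening in m; "gripper_force": force on a finger pad.
Only numpy, scipy, OpenCV 4.12 (cv2) and the standard library are available. Lean on these libraries where they do the work, as an engineer would, in place of code of your own. Each camera call takes 0.05 s, during which the arm holds its last target. There are 200 camera calls.

## Task

Of the two look-alike wooden scale beams, one has a hidden weight off centre. Try them on the knife edge of the green stand, notch over the edge and beam square across it: the good beam stays level by itself when let go, the bad one dips at one end. Finish with the good beam left balancing level on the knife edge and the bad one set down inside the red reject tray.

Things in the scene. Friction and masses are not known exactly. Their poses are not given: they have to be found in the camera images.
- beam_a_grip (a point): arched pine scale beam 256 long, 32 wide, 80 mm high, 0.2-0.4 kg, brass bands, standing on end blocks 110 mm either side of its middle. Dark grip tab on top: 44 long (x), 22 thick (y), 56-80 mm above the foot. Point: middle of the beam, in the tab, 66 mm above the foot. x along beam, y across, z up. V notch under the middle, along y: apex 22 mm below the point, 6 mm wide there, 28 mm at its mouth 19 mm lower
- beam_b_grip (a point): second beam, same looks, size, point, axes and notch as beam_a. One of the two (either) has a hidden off-centre weight: centre of mass about 23 mm from the middle along x. The other is balanced and hangs stably level, its tab top then 114 mm above the bench: carry things clear over it
- knife_edge (a point): middle of the steel edge on the fixed green stand, 78 mm above the bench; 4 mm thick, round-topped, 48 long along y. A hung beam lies along x (either way), its point 22 mm above this one. Blade 42 mm deep, on a block 26 x 44 and a base 90 x 70 mm. A level beam's ends clear the bench by 34 mm; a bad one tips until an end rests on the bench, about 16 degrees
- reject_tray_in (a point): centre of the inner floor (5 mm above the bench) of the fixed red open tray: 310 (x) by 130 mm (y) outside, 32 mm high, 5 mm walls. A beam set in it lies along x, either way round, its point 66 mm above this one
There are look-alikes about, which are no part of the job. What is shaped like the part that bears knife_edge but orange or pink is not meant.

How it is judged:
At the end, for the whole second after the job is handed in: One beam hangs free on the knife edge: middle within 20 mm of the edge's middle, 14 to 30 mm grip height over it, level within 7 degrees, square within 15. The other is down in the red tray: grip point within 50 mm along, 60 mm across of its centre, under 78 mm above its floor (((horizontal distance between beam_a_grip and knife_edge below 0.02 m and z of beam_a_grip in the frame of knife_edge between 0.014 and 0.03 m and angle between beam_a_grip's own z axis and vertical below 0.13 rad and angle between the x axis of beam_a_grip and the x axis of knife_edge, either way round below 0.26 rad and x of beam_b_grip in the frame of reject_tray_in between -0.05 and 0.05 m and y of beam_b_grip in the frame of reject_tray_in between -0.06 and 0.06 m and z of beam_b_grip in the frame of reject_tray_in below 0.078 m) or (horizontal distance between beam_b_grip and knife_edge below 0.02 m and z of beam_b_grip in the frame of knife_edge between 0.014 and 0.03 m and angle between beam_b_grip's own z axis and vertical below 0.13 rad and angle between the x axis of beam_b_grip and the x axis of knife_edge, either way round below 0.26 rad and x of beam_a_grip in the frame of reject_tray_in between -0.05 and 0.05 m and y of beam_a_grip in the frame of reject_tray_in between -0.06 and 0.06 m and z of beam_a_grip in the frame of reject_tray_in below 0.078 m))); the robot touches nothing.
It also fails if it takes over 72 s, if anything falls off the work surface, if the arm or the gripper's body presses on something with over 40 N, if the wrist force passes 120 N, or if a joint passes its speed limit or range.

## Working session

There is one attempt and no reset: what is moved stays moved. The work goes in short steps, Python scripts to look and compute and a tool call to move; the robot and the scene stay as the last step left them, time stands still between calls to the robot, and variables do not carry over. Pictures are saved under pics/ and viewed, at most 10 in all, crops included, and the job is handed in when it is done.

Besides the shell and the picture viewer there is one more tool, called after ">>>" in YAML: its name, and indented under it one key for each argument. send_rows: Moves the arm, as the interface text tells. Its arguments: {"type":"object","properties":{"plan":{"type":"array"},"grip":{"type":"number"}},"required":["plan"]}

```bash
mkdir -p pics; ls; python3 - <<'E'
from plant import env
import cv2
s=env.get_state(); print(s)
for n in ("top","side"):
    im=env.camera(n); cv2.imwrite(f"pics/{n}0.png",im[:,:,::-1]); print(n,env.camera_info(n))
a=cv2.imread("pics/top0.png");b=cv2.imread("pics/side0.png")
cv2.imwrite("pics/both0.png",cv2.resize(cv2.vconcat([a,b]),(400,600)))
E
```

```text
pics
{'time_s': 0.0, 'qpos': array([-1.20900999e+00,  2.60674257e-01, -1.39358637e-01,  1.17266949e+00,
        6.65966738e-06,  1.57079880e+00]), 'joint_vel': array([ 0.00107582,  0.00104657, -0.00155739,  0.00115403,  0.00161744,
        0.0018173 ]), 'effort': array([-7.66256180e-04, -4.05673993e+01,  2.53924102e+01,  1.87639397e-02,
       -2.33936987e-05,  4.96421976e-06]), 'tcp_pos': array([ 0.1855893 , -0.49039537,  0.23047394]), 'orientation': array([-9.38074857e-04,  9.83683173e-01,  1.79906940e-01, -1.68182919e-04]), 'force': array([-0.20915592,  0.3845227 , -0.79402045]), 'wrist_torque': array([ 0.01434976,  0.02755157, -0.00227754]), 'gripper_force': 0.0, 'opening': 0.08563147051681329}
top {'fx': 378.90702830928154, 'fy': 378.90702830928154, 'cx': 250.8433753036725, 'cy': 192.4975049092092, 'rvec': array([ 2.16966748, -2.13056393,  0.1421351 ]), 'tvec': array([0.00135742, 0.45398872, 0.92837901])}
side {'fx': 468.09319666269937, 'fy': 468.09319666269937, 'cx': 249.43755827007894, 'cy': 187.79613158661797, 'rvec': array([ 2.43269104, -0.09558662,  0.01181105]), 'tvec': array([-0.46619567,  0.11148533,  1.05691764])}
```

View pics/top0.png

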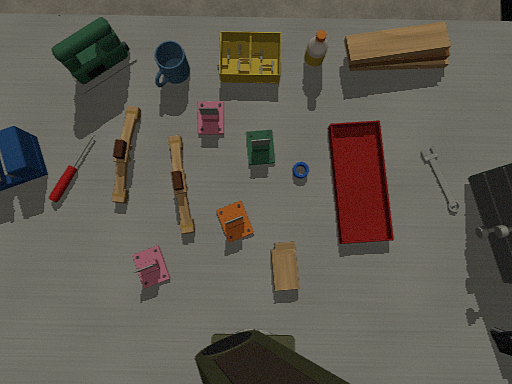

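View pics/side0.png

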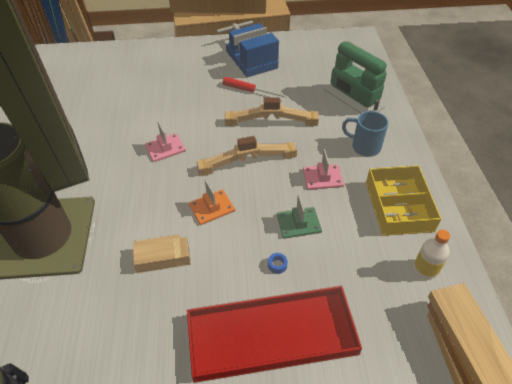

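```bash
cat > h.py <<'E'
import numpy as np, cv2
from scipy.spatial.transform import Rotation as R
def ray(ci,px,z):
    Rm=cv2.Rodrigues(np.array(ci["rvec"],float))[0]; t=np.array(ci["tvec"])
    px=np.atleast_2d(px).astype(float); c=-Rm.T@t
    d=np.c_[(px[:,0]-ci["cx"])/ci["fx"],(px[:,1]-ci["cy"])/ci["fy"],np.ones(len(px))]@Rm
    return c+d*((z-c[2])/d[:,2])[:,None]
def proj(ci,P):
    K=np.array([[ci["fx"],0,ci["cx"]],[0,ci["fy"],ci["cy"]],[0,0,1.]])
    return cv2.projectPoints(np.atleast_2d(P).astype(float),np.array(ci["rvec"],float),np.array(ci["tvec"],float),K,None)[0][:,0]
def tri(c1,p1,c2,p2):
    f=lambda c,p:(ray(c,p,0.)[0],ray(c,p,.1)[0])
    a0,a1=f(c1,p1);b0,b1=f(c2,p2);u=a1-a0;v=b1-b0
    k=np.linalg.lstsq(np.c_[u,-v],b0-a0,rcond=None)[0]
    A=a0+k[0]*u;B=b0+k[1]*v
    return (A+B)/2,np.linalg.norm(A-B)
def comps(hsv,lo,hi,amin=20):
    m=cv2.inRange(hsv,np.array(lo),np.array(hi))
    n,l,s,c=cv2.connectedComponentsWithStats(m)
    return [(s[i],c[i],np.argwhere(l==i)[:,::-1]) for i in range(1,n) if s[i,4]>=amin]
E
python3 - <<'E'
from h import *
from plant import env
ims={n:cv2.cvtColor(cv2.imread(f"pics/{n}0.png"),cv2.COLOR_BGR2HSV) for n in("top","side")}
T=ims["top"];S=ims["side"]
for p in [(120,149),(179,180),(126,180),(185,210),(260,147),(252,160),(360,180),(262,143)]: print("top",p,T[p[1],p[0]])
for p in [(272,104),(246,144),(290,112),(270,153),(299,210),(285,225),(315,225)]: print("side",p,S[p[1],p[0]])
for n,lo,hi in [("tab",(0,60,20),(15,200,95)),("pine",(10,60,110),(25,200,255)),("green",(60,60,30),(90,255,140)),("red",(0,150,60),(6,255,255))]:
    for v in ims:
        for s,c,p in comps(ims[v],lo,hi,30): print(n,v,s,c.round(1))
E
```

```text
top (120, 149) [ 15 198  54]
top (179, 180) [ 12 153  60]
top (126, 180) [15 53 58]
top (185, 210) [ 16 118 112]
top (260, 147) [ 72 142  45]
top (252, 160) [18 44 29]
top (360, 180) [179 217 106]
top (262, 143) [34 34 52]
side (272, 104) [14 82 75]
side (246, 144) [12 87 85]
side (290, 112) [ 18 108 196]
side (270, 153) [ 16 101 126]
side (299, 210) [21 33 99]
side (285, 225) [57 52 94]
side (315, 225) [ 58  50 122]
tab top [371  48  79  21 390] [412.8  58.1]
tab top [349  58  23  13 107] [360.9  64.6]
tab top [113 139  14  18 135] [118.4 148. ]
tab top [171 171  12  18 131] [176.3 179.6]
tab top [ 219  342   81   42 1143] [257.  366.3]
tab top [298 373  18  11  59] [304.6 379.4]
tab side [  11    0   45   77 1180] [33.5 22.5]
tab side [  77    0   97   41 1212] [120.5  18.5]
tab side [ 288    0  224   15 1898] [381.5   4.5]
tab side [264 102  15   7 100] [271.  105.1]
tab side [238 142  18   8 101] [246.7 145.7]
tab side [ 42 208  10  13  44] [ 46.5 213.9]
tab side [ 30 215  23  27 137] [ 40.8 227.2]
tab side [  3 225  26  19 122] [ 15.  232.2]
tab side [ 15 241  17  11  39] [ 22.8
[... 1126 characters left out ...]
ine side [414 249  32  28 403] [427.  266.3]
pine side [ 428  283   84  101 4169] [473.3 334.3]
pine side [439 333  24  51 152] [451.3 361.5]
green top [  52   17   74   65 1945] [86.8 46.7]
green top [246 130  29  35 689] [259.9 147.5]
green side [49  0  9 33 46] [52.8 14.5]
green side [ 340   42   46   63 1079] [364.4  70. ]
green side [282 208  39  29 376] [305.4 224.7]
red top [351 121  24   3  32] [362.  121.8]
red top [ 330  123   64  121 4412] [358.5 186.1]
red top [382 153   8  59  84] [385.6 182.2]
red top [ 49 165  27  37 267] [ 61.4 183.3]
red top [389 214   4  23  33] [390.7 224.9]
red side [224  77  31  14 157] [238.9  83. ]
red side [  188   287   173    95 10888] [268.5 335.3]
```

```bash
python3 - <<'E'
import cv2
a=cv2.imread("pics/top0.png")[90:250,95:295];b=cv2.imread("pics/side0.png")[80:240,180:380]
cv2.imwrite("pics/z.png",cv2.hconcat([cv2.resize(a,None,fx=2,fy=3.0,interpolation=2),cv2.resize(b,None,fx=2,fy=3,interpolation=2)]))
E
```

```text
(no output)
```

View pics/z.png

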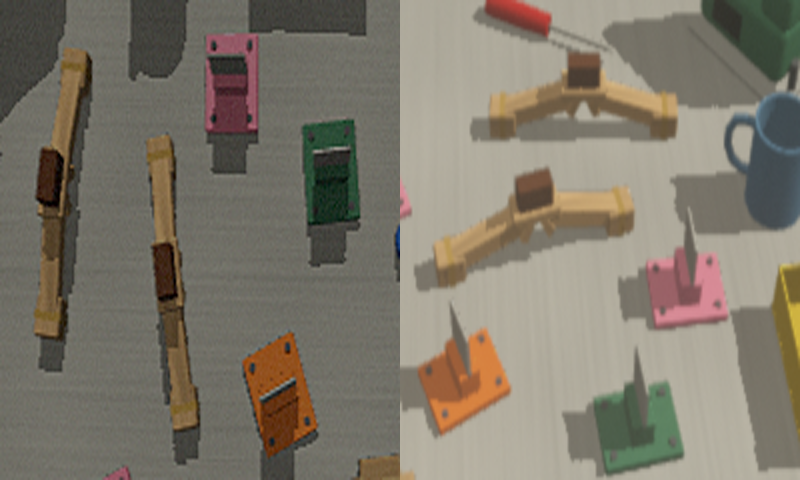

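```bash
python3 - <<'E'
from h import *
from plant import env
ct,cs=env.camera_info("top"),env.camera_info("side")
T=cv2.cvtColor(cv2.imread("pics/top0.png"),cv2.COLOR_BGR2HSV)
w=lambda x:np.round(x*1000,1)
# beams
for nm,a,b,tt,ts in [("L",(133.5,107),(120,201),(119.5,149),(272,104)),("R",(175,136),(187,231),(178,180.5),(246.8,144))]:
    A,B=ray(ct,[a,b],.02); d=A-B; P=ray(ct,tt,.078)[0]; Q,e=tri(ct,tt,cs,ts)
    print(nm,"mid",w((A+B)/2),"len",w(np.linalg.norm(d)),"yaw",np.degrees(np.arctan2(d[1],d[0])),"tab top",w(P),"tri",w(Q),w(e))
k=ray(ct,[(252.5,142.7),(270,140.7),(260.5,141.7)],.078);print("knife",w(k),"tri",w(tri(ct,(261,141.7),cs,(298,195.7))[0]))
g=[p for s,c,p in comps(T,(60,60,30),(90,255,140),400) if s[0]>200][0]
r=cv2.minAreaRect(g.astype(np.float32)); bx=cv2.boxPoints(r); X=ray(ct,bx,.006);print("base",w(X),w(X.mean(0)))
m=cv2.inRange(T,(0,120,40),(6,255,255))|cv2.inRange(T,(172,120,40),(180,255,255))
n,l,s,c=cv2.connectedComponentsWithStats(m);i=1+np.argmax(s[1:,4]);p=np.argwhere(l==i)[:,::-1]
r=cv2.minAreaRect(p.astype(np.float32)); X=ray(ct,cv2.boxPoints(r),.032);print("tray",w(X),w(X.mean(0)))
print(env.camera_info("wrist"))
E
```

```text
L mid [552.5 333.5  20. ] len 251.0 yaw -4.454846091289512 tab top [549.  332.4  78. ] tri [552.7 337.2  65.1] 1.0
R mid [477.5 189.8  20. ] len 249.9 yaw 9.55699340713431 tab top [473.5 185.9  78. ] tri [475.4 187.8  68.7] 0.8
knife [[570.6   7.6  78. ]
 [576.4 -35.2  78. ]
 [573.4 -11.9  78. ]] tri [569.3 -12.4 101.5]
base [[620.7  26.7   6. ]
 [628.4 -42.2   6. ]
 [538.3 -51.1   6. ]
 [530.8  16.9   6. ]] [579.5 -12.4   6. ]
tray [[ 637.2 -185.1   32. ]
 [ 654.1 -324.9   32. ]
 [ 342.3 -346.3   32. ]
 [ 326.6 -212.3   32. ]] [ 490.1 -267.1   32. ]
{'fx': 301.7944119192666, 'fy': 301.7944119192666, 'cx': 256.8142894814356, 'cy': 188.0393217567069, 'rvec': array([-2.37135092,  1.63720594,  0.25398741]), 'tvec': array([-0.52391807, -0.0381898 ,  0.38077108])}
```

```bash
cat >> h.py <<'E'
def pose(s):
    q=s["orientation"]; return np.array(s["tcp_pos"]),R.from_quat([q[1],q[2],q[3],q[0]])
def go(s,p,yawdeg):
    P,O=pose(s); a=np.radians(yawdeg)
    Rt=R.from_matrix(np.array([[np.cos(a),np.sin(a),0],[np.sin(a),-np.cos(a),0],[0,0,-1]]))
    return np.r_[O.inv().apply(np.array(p)-P)/.03, np.degrees((O.inv()*Rt).as_rotvec())/10].round(2)
E
python3 - <<'E'
from h import *
from plant import env
s=env.get_state(); ci=env.camera_info("wrist"); P,O=pose(s)
Rm=cv2.Rodrigues(ci["rvec"])[0]; c=-Rm.T@ci["tvec"]
print("cam in tool",O.inv().apply(c-P),"axes",O.inv().apply(Rm))
print(go(s,(.49,-.03,.27),6))
E
```

```text
cam in tool [ 0.07773286  0.00015938 -0.14290918] axes [[ 9.94612001e-05  9.99999814e-01  6.02159257e-04]
 [-9.54035195e-01  2.75353332e-04 -2.99694463e-01]
 [-2.99694573e-01 -5.44673153e-04  9.54035045e-01]]
[ 1.492e+01 -1.077e+01 -1.300e+00 -1.000e-02  0.000e+00  1.470e+00]
```

>>> send_rows:
  plan:
    - [[1.6,-1.2,-0.15,0,0,0.15],[3.3,-2.4,-0.3,0,0,0.3],[5,-3.6,-0.45,0,0,0.5],[6.6,-4.8,-0.6,0,0,0.65],[8.3,-6,-0.75,0,0,0.8],[10,-7.2,-0.9,0,0,1],[11.6,-8.4,-1,0,0,1.15],[13.3,-9.6,-1.2,0,0,1.3],[14.9,-10.8,-1.3,0,0,1.47],[14.9,-10.8,-1.3,0,0,1.47]]
  grip: 0

```text
time_s: 1.35
tcp_pos: [0.491, -0.0265, 0.2698]
orientation: [-0.0, 0.998, 0.056, 0.0]
force: [-0.3, 0.2, 0.3]
opening: 0.0853
gripper_force: 0.0
```

```bash
python3 - <<'E'
from h import *
from plant import env
import pickle
s=env.get_state(); ci=env.camera_info("wrist"); im=env.camera("wrist"); cv2.imwrite("pics/w1.png",im[:,:,::-1]); pickle.dump(ci,open("w1.pkl","wb"))
print(s["time_s"],pose(s)[0],env.camera_info("wrist")["tvec"]-ci["tvec"])
print("R",go(s,(.476,.188,.16),9.5))
E
```

```text
1.35 [ 0.49104452 -0.02647927  0.26982291] [-7.22387663e-04 -2.06004927e-03  1.99453838e-05]
R [ 0.3  -7.16  3.67 -0.   -0.   -0.31]
```

View pics/w1.png

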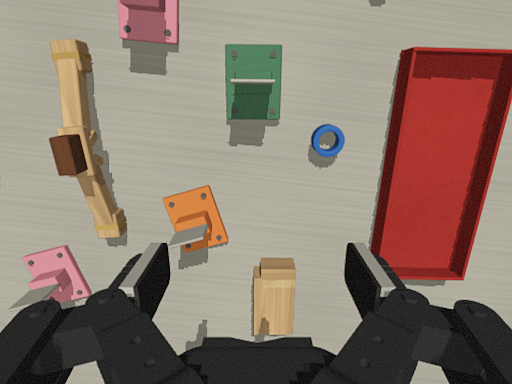

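```bash
python3 - <<'E'
from h import *
import pickle
ci=pickle.load(open("w1.pkl","rb")); im=cv2.imread("pics/w1.png"); H=cv2.cvtColor(im,cv2.COLOR_BGR2HSV)
w=lambda x:np.round(np.asarray(x)*1000,1)
k=ray(ci,[(231,81),(275,81)],.078);d=k[0]-k[1];print("knife",w(k),w(k.mean(0)),"yaw",np.degrees(np.arctan2(-d[0],d[1])),w(np.linalg.norm(d)))
p=max((p for s,c,p in comps(H,(50,70,30),(95,255,200),500)),key=len)
X=ray(ci,cv2.boxPoints(cv2.minAreaRect(p.astype(np.float32))),.008);print("base",w(X.mean(0)),w(np.linalg.norm(X-np.roll(X,1,0),axis=1)));d=X-np.roll(X,1,0);print(np.degrees(np.arctan2(d[:,1],d[:,0])))
for s,c,p in comps(H,(0,90,20),(14,255,100),200):
    if 40<c[0]<100 and 120<c[1]<180: print("tab",s,c,w(ray(ci,cv2.boxPoints(cv2.minAreaRect(p.astype(np.float32))),.08)))
print("tabtop corners?",w(ray(ci,[(50,138),(56,174),(78,135),(86,172)],.08)))
A,B=ray(ci,[(70,48),(111,230)],.02);print("R mid",w((A+B)/2),np.degrees(np.arctan2((A-B)[1],(A-B)[0])),w(np.linalg.norm(A-B)))
print("tray",w(ray(ci,[(402,48),(512,49),(370,277),(465,279)],.032)))
E
```

```text
knife [[577.4  10.9  78. ]
 [582.5 -34.9  78. ]] [579.9 -12.   78. ] yaw 6.396078182398022 46.0
base [580.4 -11.6   8. ] [87.3 67.3 87.3 72.1]
[   4.64723745  -83.61259026 -172.2259424    96.40561801]
tab [ 50 135  37  40 552] [ 73.35507246 153.20108696] [[496.  204.2  80. ]
 [507.3 172.6  80. ]
 [463.3 164.2  80. ]
 [451.1 197.1  80. ]]
tabtop corners? [[496.2 203.4  80. ]
 [455.4 200.4  80. ]
 [503.  172.6  80. ]
 [461.6 166.2  80. ]]
R mid [477.3 189.3  20. ] 9.883331288027064 238.1
tray [[ 636.4 -178.1   32. ]
 [ 649.5 -304.5   32. ]
 [ 332.9 -209.5   32. ]
 [ 345.2 -347.9   32. ]]
```

>>> send_rows:
  plan:
    - [[0.1,-1.8,0.9,0,0,-0.1],[0.2,-3.6,1.8,0,0,-0.2],[0.3,-5.4,2.7,0,0,-0.3],[0.3,-6.6,3.5,0,0,-0.35],[0.3,-7.2,3.7,0,0,-0.35],[0.3,-7.2,3.7,0,0,-0.35],[0.3,-7.2,3.7,0,0,-0.35],[0.3,-7.2,3.7,0,0,-0.35],[0.3,-7.2,3.7,0,0,-0.35],[0.3,-7.2,3.7,0,0,-0.35]]

```text
time_s: 2.65
tcp_pos: [0.4882, 0.1345, 0.1596]
orientation: [-0.022, 0.992, 0.12, -0.003]
force: [-0.2, 0.4, 0.3]
opening: 0.0851
gripper_force: 0.0
```

```bash
cat > look.py <<'E'
from h import *
from plant import env
import pickle,sys
n=sys.argv[1]
s=env.get_state(); ci=env.camera_info("wrist"); im=env.camera("wrist"); cv2.imwrite(f"pics/{n}.png",im[:,:,::-1]); pickle.dump((s,ci),open(n+".pkl","wb"))
H=cv2.cvtColor(im,cv2.COLOR_RGB2HSV)
P,O=pose(s);x=O.apply([1,0,0]);print(s["time_s"],P.round(4),"yaw",np.degrees(np.arctan2(x[1],x[0])).round(2))
for st,c,p in comps(H,(0,90,20),(14,255,100),150): print("brown",st,c.round(1),(ray(ci,c,.08)*1000).round(1), (ray(ci,cv2.boxPoints(cv2.minAreaRect(p.astype(np.float32))),.08)*1000).round(1).tolist())
E
python3 look.py w2
```

```text
2.65 [0.4882 0.1345 0.1596] yaw 13.83
brown [   0    7   44   73 2214] [19.2 44.8] [[554.3 325.   80. ]] [[528.6, 341.7, 80.0], [575.1, 338.0, 80.0], [580.5, 308.3, 80.0], [534.6, 309.9, 80.0]]
brown [ 175  160   33   59 1101] [191.8 186.7] [[483.  189.4  80. ]] [[500.7, 205.6, 80.0], [506.8, 181.8, 80.0], [460.1, 172.7, 80.0], [453.3, 198.0, 80.0]]
```

View pics/w2.png

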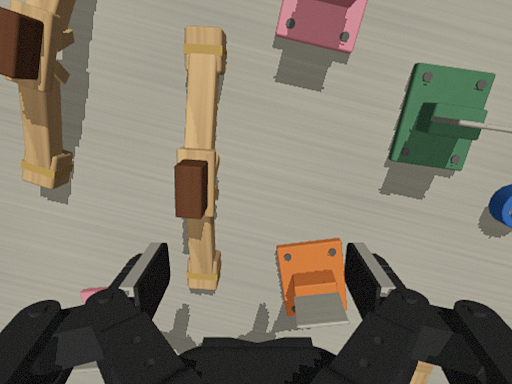

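```bash
python3 - <<'E'
from h import *
from plant import env
s=env.get_state();print(s["qpos"].round(3),s["joint_vel"].round(2),pose(s)[0]); print(go(s,(.479,.189,.15),9.7), go(s,(.479,.189,.15),9.7-180))
E
```

```text
[ 0.241  0.272 -0.317  0.983  0.045  3.141] [ 0.  0. -0.  0. -0.  0.] [0.48814596 0.13459369 0.15955426]
[ 0.14 -1.82  0.4  -0.26  0.02  0.41] [  0.14  -1.82   0.4   -0.03  -0.39 -17.58]
```

>>> send_rows:
  plan:
    - [[0.1,-0.4,0,0,0,-1.0],[0.1,-0.8,0,0,0,-2.0],[0.1,-1.2,0,0,0,-3.0],[0.1,-1.6,0,0,0,-4.0],[0.1,-1.8,0,0,0,-5.0],[0.1,-1.8,0,0,0,-6.0],[0.1,-1.8,0,0,0,-7.0],[0.1,-1.8,0,0,0,-8.0],[0.1,-1.8,0,0,0,-9.0],[0.1,-1.8,0,0,0,-10.0]]

```text
time_s: 3.95
tcp_pos: [0.478, 0.1878, 0.1618]
orientation: [-0.017, 0.543, 0.839, 0.015]
force: [0.2, 0.6, 0.3]
opening: 0.0853
gripper_force: 0.0
```

```bash
cat > st.py <<'E'
from h import *
from plant import env
import sys
s=env.get_state();a=[float(v) for v in sys.argv[1:]];P,O=pose(s);x=O.apply([1,0,0])
print(s["time_s"],s["qpos"].round(3),P.round(4),"yaw",np.degrees(np.arctan2(x[1],x[0])).round(2),"F",s["force"].round(2),"T",s["wrist_torque"].round(3),"op",s["opening"].round(4))
for i in range(0,len(a),4): print(go(s,a[i:i+3],a[i+3]))
E
python3 st.py .479 .189 .15 -170.3
```

```text
Traceback (most recent call last):
  File "st.py", line 5, in <module>
    print(s["time_s"],s["qpos"].round(3),P.round(4),"yaw",np.degrees(np.arctan2(x[1],x[0])).round(2),"F",s["force"].round(2),"T",s["wrist_torque"].round(3),"op",s["opening"].round(4))
                                                                                                                                                                 ^^^^^^^^^^^^^^^^^^
AttributeError: 'float' object has no attribute 'round'
```

```bash
sed -i 's/s\["opening"\].round(4)/s["opening"]/' st.py; python3 st.py .479 .189 .15 -170.3
```

```text
3.95 [ 0.346  0.279 -0.301  0.988  0.045  1.495] [0.478  0.1878 0.1618] yaw 114.2 F [0.18 0.65 0.31] T [-0.051 -0.047  0.039] op 0.08533301972688585
[ 0.    0.04  0.39  0.2  -0.19 -7.55]
```

>>> send_rows:
  plan:
    - [[0,0,0.1,0,0,-1.0],[0,0,0.2,0.05,-0.05,-2.0],[0,0,0.3,0.1,-0.1,-3.0],[0,0,0.4,0.1,-0.1,-4.0],[0,0,0.4,0.15,-0.15,-5.0],[0,0,0.4,0.2,-0.2,-6.0],[0,0,0.4,0.2,-0.2,-7.0],[0,0,0.4,0.2,-0.2,-7.55],[0,0,0.4,0.2,-0.2,-7.55],[0,0,0.4,0.2,-0.2,-7.55]]

```text
time_s: 5.2
tcp_pos: [0.4779, 0.1883, 0.1498]
orientation: [0.0, -0.081, 0.997, -0.0]
force: [0.3, 0.6, 0.3]
opening: 0.0854
gripper_force: 0.0
```

```bash
python3 st.py .479 .189 .061 -170.3; python3 look.py w3
```

```text
5.2 [ 0.376  0.29  -0.318  0.962 -0.001  0.214] [0.4779 0.1883 0.1498] yaw -170.71 F [0.29 0.62 0.29] T [ 0.037  0.018 -0.002] op 0.08537439401166129
[-0.04  0.02  2.96 -0.    0.   -0.04]
5.2 [0.4779 0.1883 0.1498] yaw -170.71
brown [247 163  29  62 509] [262.9 184.2] [[465.6 191.   80. ]] [[451.7, 177.0, 80.0], [448.5, 196.9, 80.0], [495.6, 205.5, 80.0], [499.1, 184.3, 80.0]]
brown [399 270  40  35 522] [418.4 283.1] [[528.7 331.2  80. ]] [[528.7, 312.1, 80.0], [512.2, 316.8, 80.0], [529.9, 352.4, 80.0], [547.2, 348.3, 80.0]]
```

View pics/w3.png

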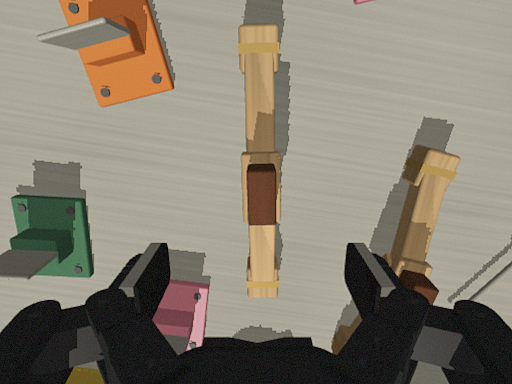

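>>> send_rows:
  plan:
    - [[0,0.05,0.8,0,0,0],[0,0.05,1.6,0,0,0],[0,0.05,2.3,0,0,0],[0,0.05,2.7,0,0,0],[0,0.05,2.9,0,0,0],[0,0.05,2.95,0,0,0],[0,0.05,2.95,0,0,0],[0,0.05,2.95,0,0,0],[0,0.05,2.95,0,0,0],[0,0.05,2.95,0,0,0]]

```text
time_s: 6.5
tcp_pos: [0.4778, 0.1898, 0.0615]
orientation: [0.001, -0.082, 0.997, -0.0]
force: [-0.1, 0.3, -0.6]
opening: 0.0855
gripper_force: 0.0
```

>>> send_rows:
  plan:
    - [[0,0,0,0,0,0],[0,0,0,0,0,0],[0,0,0,0,0,0],[0,0,0,0,0,0],[0,0,0,0,0,0],[0,0,0,0,0,0],[0,0,0,0,0,0],[0,0,0,0,0,0],[0,0,0,0,0,0],[0,0,0,0,0,0]]
  grip: 255

```text
time_s: 7.75
tcp_pos: [0.4778, 0.1899, 0.0614]
orientation: [0.0, -0.082, 0.997, -0.0]
force: [0.3, 2.3, 3.1]
opening: 0.0204
gripper_force: 59.3
```

```bash
python3 st.py .58 -.012 .2 -173.7
```

```text
7.75 [ 0.379  0.376 -0.452  0.742 -0.     0.215] [0.4778 0.1899 0.0614] yaw -170.63 F [0.28 2.3  3.06] T [0.56  0.168 0.064] op 0.020401128015500692
[-2.27 -7.2  -4.62 -0.    0.    0.31]
```

>>> send_rows:
  plan:
    - [[0,0,-1.5,0,0,0],[0,0,-3,0,0,0],[0,-0.5,-4.3,0,0,0],[-0.4,-1.8,-4.6,0,0,0.1],[-0.9,-3.3,-4.6,0,0,0.15],[-1.4,-4.8,-4.6,0,0,0.2],[-1.9,-6.2,-4.6,0,0,0.3],[-2.2,-7,-4.6,0,0,0.3],[-2.27,-7.2,-4.6,0,0,0.3],[-2.27,-7.2,-4.6,0,0,0.3]]

```text
time_s: 9.0
tcp_pos: [0.5791, -0.0124, 0.1985]
orientation: [-0.001, -0.055, 0.998, -0.0]
force: [-0.6, -0.1, -2.8]
opening: 0.021
gripper_force: 59.4
```

```bash
python3 st.py .58 -.012 .12 -173.7; python3 look.py w4
```

```text
9.0 [-2.100e-02  3.690e-01 -6.600e-02  1.138e+00 -1.000e-03 -1.310e-01] [ 0.5791 -0.0124  0.1985] yaw -173.67 F [-0.64 -0.06 -2.75] T [ 0.056 -0.093  0.001] op 0.021011187045461226
[-0.04  0.01  2.62 -0.   -0.01  0.  ]
9.0 [ 0.5791 -0.0124  0.1985] yaw -173.67
brown [  59    0   44  203 2755] [80.7 95.4] [[ 521.6 -165.4   80. ]] [[453.3, -177.6, 80.0], [450.3, -164.4, 80.0], [612.7, -150.4, 80.0], [616.8, -166.4, 80.0]]
brown [  0 192  84   9 523] [ 40.5 195.9] [[ 614.8 -207.5   80. ]] [[621.9, -244.9, 80.0], [614.8, -243.8, 80.0], [607.7, -168.6, 80.0], [614.7, -169.1, 80.0]]
brown [ 233  202   48   97 1284] [253.5 225.9] [[623.1 -10.4  80. ]] [[601.3, -31.8, 80.0], [596.5, 11.3, 80.0], [700.3, 25.2, 80.0], [705.7, -22.7, 80.0]]
brown [  0 314  61  25 603] [ 31.2 321.5] [[ 758.4 -231.6   80. ]] [[784.1, -267.5, 80.0], [752.2, -263.0, 80.0], [745.3, -200.7, 80.0], [777.0, -203.3, 80.0]]
```

```bash
python3 st.py
```

```text
9.05 [-2.000e-02  3.680e-01 -6.600e-02  1.138e+00 -1.000e-03 -1.320e-01] [ 0.579  -0.0118  0.1988] yaw -173.62 F [-0.21  0.1  -3.12] T [ 0.026 -0.071  0.046] op 0.02097035004876019
```

View pics/w4.png

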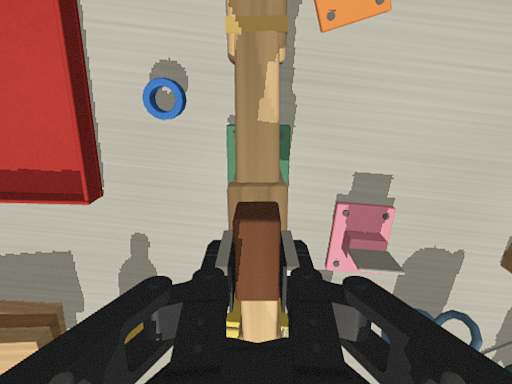

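```bash
python3 - <<'E'
from h import *
from plant import env
import pickle
s,ci=pickle.load(open("w4.pkl","rb")); P,O=pose(s)
for px,z in [((257,202),.194),((255,299),.2172)]: print(px,(O.inv().apply(ray(ci,px,z)[0]-P)*1000).round(1))
T=[]
for i in range(8):
    env.camera("side"); s=env.get_state(); T.append(np.r_[s["wrist_torque"],s["force"]])
T=np.array(T);print(T.mean(0).round(3),T.std(0).round(3))
E
```

```text
(257, 202) [21.8  0.3  4.5]
(255, 299) [-20.1  -0.7 -18.7]
[ 0.014 -0.069  0.     0.103  0.17  -2.788] [0.034 0.019 0.025 0.479 0.437 0.415]
```

```bash
python3 st.py .491 -.263 .2 -174.1 .491 -.263 .0675 -174.1
```

```text
9.45 [-2.000e-02  3.680e-01 -6.500e-02  1.138e+00 -1.000e-03 -1.320e-01] [ 0.5798 -0.0118  0.1996] yaw -173.6 F [-0.83  0.43 -3.03] T [-0.01  -0.054 -0.026] op 0.020821441475240603
[ 3.88 -7.99 -0.01 -0.    0.    0.05]
[ 3.88 -7.99  4.41 -0.    0.    0.05]
```

>>> send_rows:
  plan:
    - [[0.4,-1,0,0,0,0.05],[1.2,-2.6,0,0,0,0.05],[2,-4.2,0,0,0,0.05],[2.8,-5.8,0,0,0,0.05],[3.5,-7.2,0.3,0,0,0.05],[3.9,-8,1,0,0,0.05],[3.9,-8,1.8,0,0,0.05],[3.9,-8,2.3,0,0,0.05],[3.9,-8,2.5,0,0,0.05],[3.9,-8,2.5,0,0,0.05]]

```text
time_s: 10.7
tcp_pos: [0.4905, -0.2633, 0.1246]
orientation: [0.0, -0.052, 0.999, -0.0]
force: [0.1, -0.7, -1.9]
opening: 0.0207
gripper_force: 59.6
```

```bash
python3 st.py .491 -.263 .0675 -174.1; python3 look.py w5
```

```text
10.7 [-0.492  0.378 -0.255  0.937 -0.    -0.596] [ 0.4905 -0.2633  0.1246] yaw -174.08 F [ 0.12 -0.66 -1.91] T [ 0.004 -0.02  -0.019] op 0.020668154365223065
[-0.02  0.01  1.9  -0.    0.    0.  ]
10.7 [ 0.4905 -0.2633  0.1246] yaw -174.08
brown [ 166    0   24  283 1644] [177.4 133.8] [[ 444.1 -317.1   80. ]] [[372.3, -325.4, 80.0], [371.7, -321.3, 80.0], [549.4, -305.1, 80.0], [550.4, -310.5, 80.0]]
brown [ 233  202   48   78 1172] [253.1 220.9] [[ 497.4 -264.9   80. ]] [[485.2, -279.5, 80.0], [482.0, -248.6, 80.0], [540.6, -241.1, 80.0], [544.1, -274.8, 80.0]]
brown [312 214   9  56 188] [316.1 240.8] [[ 507.7 -220.3   80. ]] [[529.9, -220.1, 80.0], [488.0, -223.6, 80.0], [488.0, -220.4, 80.0], [529.8, -216.7, 80.0]]
```

View pics/w5.png

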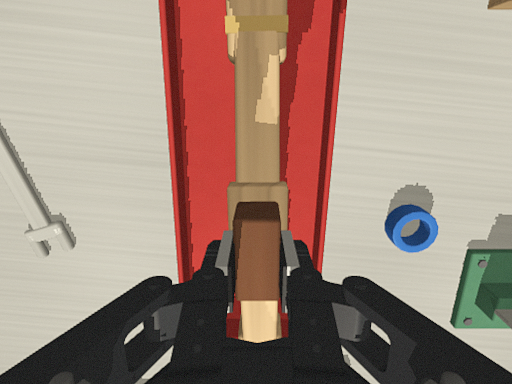

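```bash
python3 - <<'E'
from h import *
from plant import env
T=[]
for i in range(12):
    env.camera("side"); s=env.get_state(); P,O=pose(s); T.append(np.r_[s["wrist_torque"],s["force"]])
T=np.array(T);print(T.mean(0).round(3),T.std(0).round(3),T[:,1].round(3))
E
```

```text
[ 0.011 -0.068  0.006  0.021  0.229 -2.955] [0.046 0.022 0.034 0.513 0.456 0.539] [-0.074 -0.113 -0.055 -0.067 -0.089 -0.056 -0.068 -0.05  -0.074 -0.096
 -0.051 -0.025]
```

>>> send_rows:
  plan:
    - [[0,0,0.6,0,0,0],[0,0,1.2,0,0,0],[0,0,1.6,0,0,0],[0,0,1.8,0,0,0],[0,0,1.88,0,0,0],[0,0,1.92,0,0,0],[0,0,1.92,0,0,0],[0,0,1.92,0,0,0],[0,0,1.92,0,0,0],[0,0,1.92,0,0,0]]

```text
time_s: 12.6
tcp_pos: [0.4904, -0.2638, 0.0671]
orientation: [0.0, -0.051, 0.999, -0.0]
force: [0.2, 0.3, -2.7]
opening: 0.0208
gripper_force: 59.6
```

>>> send_rows:
  plan:
    - [[0,0,0,0,0,0],[0,0,0,0,0,0],[0,0,0,0,0,0],[0,0,0,0,0,0],[0,0,-0.5,0,0,0],[0,0,-1.2,0,0,0],[0,0,-2.5,0,0,0],[0,0,-4,0,0,0],[0,0,-5,0,0,0],[0,0,-5,0,0,0]]
  grip: 0

```text
time_s: 13.85
tcp_pos: [0.4922, -0.2647, 0.2209]
orientation: [0.003, -0.051, 0.999, -0.002]
force: [-0.0, -0.1, 0.3]
opening: 0.0852
gripper_force: 0.0
```

```bash
python3 - <<'E'
from h import *
from plant import env
T=[]
for i in range(8):
    im=env.camera("wrist"); s=env.get_state(); T.append(np.r_[s["wrist_torque"],s["force"]])
cv2.imwrite("pics/w6.png",im[:,:,::-1])
T=np.array(T);print(T.mean(0).round(3),T.std(0).round(3))
E
python3 st.py .551 .335 .2 175.5
```

```text
[ 0.014  0.012 -0.    -0.332 -0.155 -0.187] [0.02  0.02  0.033 0.413 0.278 0.395]
14.25 [-0.493  0.321 -0.092  1.159 -0.    -0.596] [ 0.4897 -0.2634  0.2159] yaw -174.14 F [-0.52 -0.32  0.25] T [ 0.036  0.015 -0.03 ] op 0.08544977705981707
[-4.070e+00  1.963e+01  5.400e-01  0.000e+00 -1.000e-02  1.040e+00]
```

View pics/w6.png

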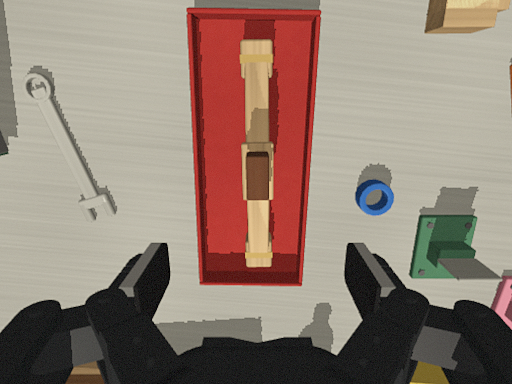

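>>> send_rows:
  plan:
    - [[-0.4,1.9,0.1,0,0,0.1],[-0.8,3.8,0.2,0,0,0.2],[-1.2,5.7,0.3,0,0,0.3],[-1.6,7.6,0.4,0,0,0.4],[-2,9.5,0.5,0,0,0.5],[-2.4,11.4,0.5,0,0,0.6],[-2.8,13.3,0.5,0,0,0.7],[-3.2,15.2,0.5,0,0,0.8],[-3.6,17.1,0.5,0,0,0.9],[-4,19,0.5,0,0,1]]

```text
time_s: 15.5
tcp_pos: [0.5512, 0.3174, 0.201]
orientation: [0.0, 0.036, 0.999, -0.001]
force: [1.1, -1.2, -0.1]
opening: 0.0858
gripper_force: 0.0
```

```bash
python3 st.py .551 .335 .15 175.5
```

```text
15.5 [ 5.230e-01  4.650e-01  9.600e-02  1.202e+00 -1.000e-03  5.960e-01] [0.5512 0.3174 0.201 ] yaw 175.84 F [ 1.08 -1.15 -0.11] T [-0.027 -0.051 -0.011] op 0.08577404818060778
[ 0.05  0.59  1.7  -0.01  0.    0.03]
```

>>> send_rows:
  plan:
    - [[0,0.3,0.6,0,0,0],[0,0.6,1.2,0,0,0],[0,0.6,1.6,0,0,0],[0,0.6,1.7,0,0,0],[0,0.6,1.7,0,0,0],[0,0.6,1.7,0,0,0],[0,0.6,1.7,0,0,0],[0,0.6,1.7,0,0,0],[0,0.6,1.7,0,0,0],[0,0.6,1.7,0,0,0]]

```text
time_s: 16.75
tcp_pos: [0.5527, 0.3335, 0.1506]
orientation: [0.0, 0.036, 0.999, -0.0]
force: [0.2, 0.6, -0.2]
opening: 0.0855
gripper_force: 0.0
```

```bash
python3 look.py w7; python3 - <<'E'
from h import *
import pickle
s,ci=pickle.load(open("w7.pkl","rb"));H=cv2.cvtColor(cv2.imread("pics/w7.png"),cv2.COLOR_BGR2HSV)
for st,c,p in comps(H,(10,60,110),(25,200,255),300):
    if 150<c[0]<360: print("pine",st,c.round(1),(ray(ci,c,.03)*1000).round(1))
E
```

```text
16.75 [0.5527 0.3335 0.1506] yaw 175.87
brown [399  10  67 112 460] [432.1  62.2] [[466.2 455.4  80. ]] [[501.4, 434.2, 80.0], [435.4, 469.7, 80.0], [437.2, 473.0, 80.0], [503.6, 437.8, 80.0]]
brown [248 164  30  61 476] [263.8 182.6] [[540.4 340.   80. ]] [[525.6, 329.5, 80.0], [527.1, 350.4, 80.0], [574.4, 348.0, 80.0], [572.8, 325.7, 80.0]]
pine [ 243   24   43  199 5147] [263.6 101.1] [[484.1 344.6  30. ]]
pine [ 243  224   33   74 2027] [259.7 261.8] [[636.8 330.7  30. ]]
```

>>> send_rows:
  plan:
    - [[-0.03,0.14,0.8,0,0,0.04],[-0.03,0.14,1.6,0,0,0.04],[-0.03,0.14,2.3,0,0,0.04],[-0.03,0.14,2.7,0,0,0.04],[-0.03,0.14,2.9,0,0,0.04],[-0.03,0.14,2.97,0,0,0.04],[-0.03,0.14,2.97,0,0,0.04],[-0.03,0.14,2.97,0,0,0.04],[-0.03,0.14,2.97,0,0,0.04],[-0.03,0.14,2.97,0,0,0.04]]

```text
time_s: 18.05
tcp_pos: [0.5541, 0.3376, 0.0618]
orientation: [0.001, 0.04, 0.999, -0.0]
force: [0.7, 0.5, 0.5]
opening: 0.085
gripper_force: 0.0
```

>>> send_rows:
  plan:
    - [[0,0,0,0,0,0],[0,0,0,0,0,0],[0,0,0,0,0,0],[0,0,0,0,0,0],[0,0,0,0,0,0],[0,0,0,0,0,0],[0,0,0,0,0,0],[0,0,0,0,0,0],[0,0,0,0,0,0],[0,0,0,0,0,0]]
  grip: 255

```text
time_s: 19.3
tcp_pos: [0.5542, 0.3378, 0.0617]
orientation: [0.001, 0.04, 0.999, -0.0]
force: [-0.4, 1.1, 2.9]
opening: 0.02
gripper_force: 59.8
```

```bash
python3 st.py .58 -.012 .2 -173.7
```

```text
19.3 [ 0.548  0.574 -0.093  0.902 -0.001  0.627] [0.5542 0.3378 0.0617] yaw 175.47 F [-0.39  1.09  2.93] T [ 0.195 -0.028 -0.042] op 0.02001595536117456
[-1.780e+00 -1.156e+01 -4.610e+00 -0.000e+00  1.000e-02 -1.080e+00]
```

>>> send_rows:
  plan:
    - [[0,0,-1.5,0,0,0],[0,0,-3,0,0,0],[-0.2,-1,-4.3,0,0,-0.1],[-0.5,-2.8,-4.6,0,0,-0.25],[-0.8,-4.6,-4.6,0,0,-0.4],[-1.1,-6.4,-4.6,0,0,-0.55],[-1.4,-8.2,-4.6,0,0,-0.7],[-1.6,-10,-4.6,0,0,-0.9],[-1.7,-11.2,-4.6,0,0,-1.08],[-1.75,-11.55,-4.6,0,0,-1.08]]

```text
time_s: 20.55
tcp_pos: [0.5775, -0.0143, 0.1985]
orientation: [-0.001, -0.053, 0.999, -0.001]
force: [0.4, 0.6, -2.9]
opening: 0.0205
gripper_force: 59.6
```

```bash
python3 look.py w8; python3 - <<'E'
from h import *
from plant import env
import pickle
s,ci=pickle.load(open("w8.pkl","rb")); P,O=pose(s); H=cv2.cvtColor(cv2.imread("pics/w8.png"),cv2.COLOR_BGR2HSV)
m=cv2.inRange(H,(0,90,20),(14,255,100))[:,257]; print("rows",[np.flatnonzero(m)[[0,-1]]])
r=np.flatnonzero(m[150:330])+150
for px,z in [((257,r[0]),P[2]-.0057),((255,r[-1]),P[2]+.0183)]: print(px,(O.inv().apply(ray(ci,px,z)[0]-P)*1000).round(1))
T=[]
for i in range(8):
    env.camera("side"); s=env.get_state(); T.append(np.r_[s["wrist_torque"],s["force"]])
T=np.array(T);print(T.mean(0).round(3),T.std(0).round(3))
E
python3 st.py .58 -.012 .105 -173.7
```

```text
20.55 [ 0.5775 -0.0143  0.1985] yaw -173.92
brown [  60    0   45  205 2724] [82.1 96.3] [[ 519.8 -166.    80. ]] [[450.7, -178.4, 80.0], [447.6, -165.4, 80.0], [611.4, -148.3, 80.0], [615.6, -164.1, 80.0]]
brown [  0 195  86   8 553] [ 42.3 198.5] [[ 614.6 -208.3   80. ]] [[622.3, -247.5, 80.0], [615.3, -246.5, 80.0], [607.0, -169.1, 80.0], [613.9, -169.5, 80.0]]
brown [ 233  200   49   97 1255] [253.9 222.8] [[618.2 -12.5  80. ]] [[700.0, -27.1, 80.0], [596.3, -33.0, 80.0], [593.0, 10.5, 80.0], [696.5, 21.2, 80.0]]
brown [  0 316  62  22 601] [ 31.2 323.3] [[ 758.  -234.7   80. ]] [[751.9, -266.1, 80.0], [745.2, -202.6, 80.0], [772.8, -204.9, 80.0], [779.8, -270.1, 80.0]]
rows [array([201, 219])]
(257, np.int64(201)) [21.9  0.3  5.8]
(255, np.int64(219)) [ 22.   -0.6 -18.2]
[ 0.025 -0.024 -0.012 -0.05   0.18  -2.381] [0.027 0.031 0.025 0.517 0.637 0.35 ]
21.0 [-1.800e-02  3.660e-01 -6.700e-02  1.137e+00 -1.000e-03 -1.290e-01] [ 0.5788 -0.0108  0.1997] yaw -173.64 F [ 0.46  0.57 -2.27] T [-0.027 -0.054  0.029] op 0.020581521813734557
[-0.03 -0.04  3.16 -0.    0.    0.01]
```

>>> send_rows:
  plan:
    - [[-0.03,-0.04,0.8,0,0,0],[-0.03,-0.04,1.6,0,0,0],[-0.03,-0.04,2.2,0,0,0],[-0.03,-0.04,2.6,0,0,0],[-0.03,-0.04,2.9,0,0,0],[-0.03,-0.04,3.1,0,0,0],[-0.03,-0.04,3.25,0,0,0],[-0.03,-0.04,3.3,0,0,0],[-0.03,-0.04,3.3,0,0,0],[-0.03,-0.04,3.3,0,0,0]]

```text
time_s: 22.25
tcp_pos: [0.5802, -0.0131, 0.1011]
orientation: [0.001, -0.055, 0.999, -0.0]
force: [0.7, 0.1, -2.8]
opening: 0.0207
gripper_force: 59.6
```

```bash
python3 - <<'E'
from h import *
from plant import env
im=env.camera("side");cv2.imwrite("pics/s2.png",cv2.resize(im[60:300,190:430,::-1],(600,600),interpolation=cv2.INTER_CUBIC))
E
python3 st.py .58 -.012 .0965 -173.7
```

```text
22.3 [-0.022  0.434 -0.23   0.905 -0.001 -0.132] [ 0.5802 -0.0131  0.1011] yaw -173.74 F [-0.    0.84 -2.68] T [-0.017 -0.017 -0.027] op 0.020774845405376174
[ 0.    0.04  0.15 -0.    0.01 -0.  ]
```

>>> send_rows:
  plan:
    - [[0,0.03,0.04,0,0,0],[0,0.03,0.08,0,0,0],[0,0.03,0.11,0,0,0],[0,0.03,0.14,0,0,0],[0,0.03,0.16,0,0,0],[0,0.03,0.16,0,0,0],[0,0.03,0.16,0,0,0],[0,0.03,0.16,0,0,0],[0,0.03,0.16,0,0,0],[0,0.03,0.16,0,0,0]]

```text
time_s: 23.55
tcp_pos: [0.5798, -0.0122, 0.096]
orientation: [0.0, -0.055, 0.999, -0.0]
force: [0.3, -1.2, -1.8]
opening: 0.0207
gripper_force: 59.6
```

```bash
python3 - <<'E'
from h import *
from plant import env
F=[]
for i in range(4):
    env.camera("side"); s=env.get_state(); F.append(np.r_[s["force"],s["wrist_torque"]])
print(np.mean(F,0).round(3))
E
python3 st.py
```

```text
[-0.132  0.037 -2.574  0.01   0.041  0.003]
23.75 [-0.021  0.439 -0.238  0.893 -0.001 -0.13 ] [ 0.5798 -0.0122  0.096 ] yaw -173.73 F [-0.27 -0.99 -2.86] T [0.028 0.018 0.01 ] op 0.020684079755203456
```

>>> send_rows:
  plan:
    - [[0,0,0.01,0,0,0],[0,0,0.02,0,0,0],[0,0,0.03,0,0,0],[0,0,0.04,0,0,0],[0,0,0.04,0,0,0],[0,0,0.04,0,0,0],[0,0,0.04,0,0,0],[0,0,0.04,0,0,0],[0,0,0.04,0,0,0],[0,0,0.04,0,0,0]]

```text
time_s: 25.0
tcp_pos: [0.5799, -0.0122, 0.0955]
orientation: [0.001, -0.055, 0.999, -0.0]
force: [-2.9, -0.2, 4.2]
opening: 0.0205
gripper_force: 60.5
```

>>> send_rows:
  plan:
    - [[0.02,0,-0.01,0,0,0],[0.02,0,-0.01,0,0,0],[0.02,0,-0.01,0,0,0],[0.02,0,-0.01,0,0,0],[0.02,0,-0.01,0,0,0],[0.02,0,-0.01,0,0,0],[0.02,0,-0.4,0,0,0],[0.02,0,-1.2,0,0,0],[0.02,0,-2.2,0,0,0],[0.02,0,-3.2,0,0,0]]
  grip: 0

```text
time_s: 26.25
tcp_pos: [0.5793, -0.0122, 0.1925]
orientation: [0.001, -0.055, 0.999, -0.0]
force: [-0.2, -0.5, 0.5]
opening: 0.0856
gripper_force: 0.0
```

>>> send_rows:
  plan:
    - [[0.5,0,-1,0,0,0],[1,0,-2,0,0,0],[1.5,0,-2.5,0,0,0],[2,0,-3,0,0,0],[2,0,-3,0,0,0],[2,0,-3,0,0,0],[2,0,-3,0,0,0],[2,0,-3,0,0,0],[2,0,-3,0,0,0],[2,0,-3,0,0,0]]

```text
time_s: 27.5
tcp_pos: [0.5195, -0.0187, 0.2805]
orientation: [0.0, -0.055, 0.999, -0.0]
force: [-0.4, -0.4, 0.1]
opening: 0.0851
gripper_force: 0.0
```

```bash
python3 - <<'E'
from h import *
from plant import env
im=env.camera("side")
for i in range(20): im2=env.camera("side")
print("moved",np.abs(im.astype(int)-im2)[100:300].mean())
cv2.imwrite("pics/s3.png",cv2.resize(im2[80:380,160:460,::-1],(600,600),interpolation=cv2.INTER_CUBIC))
s=env.get_state();print(s["time_s"],s["force"],pose(s)[0])
E
```

```text
moved 0.5290266927083334
28.55 [-0.10260323  0.53483866  0.77457104] [ 0.51946626 -0.01868254  0.28072149]
```

View pics/s3.png

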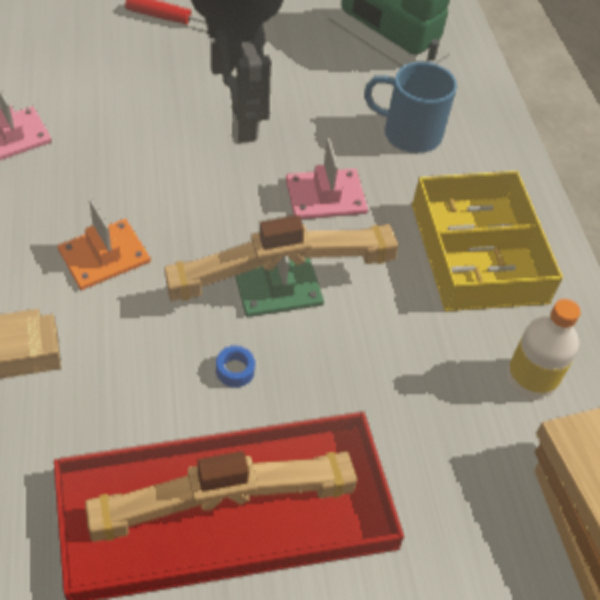

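```bash
python3 - <<'E'
from h import *
from plant import env
ci=env.camera_info("side")
def tab():
    H=cv2.cvtColor(env.camera("side"),cv2.COLOR_RGB2HSV)
    out=[]
    m=cv2.inRange(H,(10,60,110),(28,200,255)); m[:, :240]=0; 
    for a,b in (((240,202,262,232)),((340,186,362,214))) if 0 else []: pass
    l=cv2.inRange(H,(8,60,90),(28,220,255))
    def e(x0,x1,y0,y1):
        q=np.argwhere(l[y0:y1,x0:x1]>0); return (q.mean(0)[::-1]+[x0,y0]).round(2)
    return e(242,262,205,232),e(340,360,186,214)
for i in range(4):
    print(*tab())
    for j in range(8): env.camera("top")
d=np.radians(6.3);u=np.array([np.cos(d),np.sin(d),0]);
for t in (0,7,-7):
    a=np.radians(t);P=np.array([.58,-.012,.078])
    print(t,[proj(ci,P+u*sg*(.118*np.cos(a))+np.array([0,0,-.027+sg*.118*np.sin(a)]))[0].round(1) for sg in(-1,1)])
E
```

```text
[252.03 219.28] [348.82 201.61]
[252.04 219.24] [348.76 201.64]
[252.   219.34] [348.78 201.62]
[252.03 219.33] [348.79 201.63]
0 [array([247.7, 218.5]), array([351.9, 202. ])]
7 [array([248.2, 222.4]), array([352.5, 198. ])]
-7 [array([247.9, 214.4]), array([350.6, 206.1])]
```

The beam on the edge isn't moving, and its ends match a level beam (a 7° tilt would shift them about 4 px). I'm handing it in.

```bash
python3 -c "
from plant import env
print(env.close_job())"
```

```text
the job is handed in; nothing more can be done
None
```

The job is handed in, with no verdict returned: the good beam hangs still and level on the green stand's knife edge, and the bad beam lies in the red tray; I picked out the bad one by wrist torque while carrying it (weight about 23 mm off centre) and never tried it on the edge.

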